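Board test press: clamp the board, flip the catch, hold the lever down

TASK

Run the board test on the hand press: with the catch still on, slide the jaw gently shut by its black knob until it has pushed the circuit board up against the steel fence and clamps it there. Then flip the red safety catch right over towards the robot, and only then pull the lever by its red grip all the way down, and end the program with the gripper still holding it down there: the test runs only while it is held, and the press springs open if it is let go. Leave the other things on the bench where they are.

Things in the scene. Friction and masses are not known exactly. Their poses are not given: they have to be found in the camera images.
- test_press: The press, fixed: white base 180 x 270 mm, 39 mm high, blue column and head (60 mm wide, top at 152). Origin on the bench under the seated board's centre; x to its back, y to its left (lever side), z up; the jaw is at -y. In its frame the head spans x -20 to 96 mm, the hold-down plate x -44 to 44, y -36 to 36, top at z 89 (lever up)
- board: The green circuit board under test, 80 x 60 mm, parts on top up to 15 mm; lies loose on the nest under the clear hold-down plate, 44 mm above the bench, its 80 mm side along the press's x, shoved 4 to 10 mm short of the fence. Origin: centre of its underside; it is against the fence (steel bar along the nest's left side, top 53 mm above the bench) when its y in the press frame is 0
- jaw_face: Orange spring-loaded face of the sliding jaw, 46 mm wide, pushes the board's right long edge. It yields against the carriage by 1 N per mm, up to 10 mm. Its origin coincides with the press's origin when the jaw is fully open; the face itself is at y = -54 mm plus the jaw's travel
- jaw (a joint): Travel of the jaw carriage towards the fence (press +y), m: 0 fully open, 0.045 at its end stop. The face meets a seated board at 0.024; from there each mm more adds 1 N of clamping, and past 0.034 the spring is solid. It slides with about 3 N of friction and stays where it is left, except that it creeps back until the spring pushes with about 3 N
- jaw_knob (a point): Top centre of the upright black knob on the jaw carriage, 18 mm across and 34 mm tall (its top is 90 mm above the bench); in the press frame at x 0, y -138 mm plus the travel. The carriage under it is 24 mm wide, top 52 mm above the bench. Can be gripped from above or pushed from its outer side
- catch (a joint): Angle of the red safety catch, rad: 0 locked (its nose sits in the notched disc of the lever shaft), grows as the tab is swung up and over towards the robot (press -x), 1.95 at its stop; it has a stiff hinge and stays where it is left; under 1 N at the tab turns it
- catch_tab (a point): Middle of the upper edge of the catch's tab: 26 mm wide along press y, 9 mm thick, standing 33 mm above the catch's arm when locked, with free space behind it (+x side) above the head. Moves with the catch
- catch_hinge (a point): Point on the catch's hinge axis (parallel to press y) in the middle of the tab's width, 166 mm above the bench, at x -12, y -41.5 mm in the press frame. When locked the tab's upper edge lies 42 mm behind (+x) and 37 mm above this point
- lever (a joint): Angle of the lever, rad: 0 up, as sprung; grows as the grip is pulled forward (press -x) and down; stop at 1.10. The plate meets the board at 0.85. While the catch is locked the lever cannot turn
- lever_grip (a point): Middle of the red round grip: 92 mm long along press y, 22 mm thick, turning freely on its pin; 254 mm above the bench with the lever up, 110 mm when fully down. It needs about 5 N at first and 11 N when fully down
- lever_hinge (a point): Point on the lever's axis (parallel to press y) level with the middle of the grip, 131 mm above the bench, at x 30, y 160 mm in the press frame; the grip's middle runs round it at 150 mm radius, starting 55 degrees (0.96 rad) above the horizontal on the robot's side
- crank_grip: The red grip itself (same point as point lever_grip); its steel lever arm, 10 mm thick, runs 56 mm to the right of this point, at the press's left side
- hold_plate: Clear plate 88 x 72 mm with four white pushers under it that press the board down on the probes when the lever is down; sprung, gives about 20 N at the lever's stop. Origin: the press's, carried down with the plate by up to 17 mm (board in place)
- screwdriver_red: Red screwdriver, 170 mm, lying loose on the bench in front of the press; leave it
- board_done: Another circuit board, 80 x 60 mm, lying loose on the pale sheet at the left; leave it
- marker_red: Red and white marker, 134 mm, loose on the bench at the left; leave it
There are look-alikes about, which are no part of the job. Leave any blue or brown look-alike of the board alone.

How it is judged:
By the outcome, as a careful person would: the job done as asked, in the order asked, and still so for the second after the job is handed in, while the arm keeps its last pose, push and grip.
It also fails if it takes over 69 s, if anything falls off the work surface, if the arm or the gripper's body presses on something with over 40 N, if the wrist force passes 120 N, or if a joint passes its speed limit or range.

ROBOT

A 6-joint arm with a two-finger parallel gripper is mounted at the origin on a cart in front of the work surface, level with it; the furniture and walls round the work are solid. World frame = base frame: x ahead of the robot, y to its left, z up, the work surface at z = 0. Lengths are in m, angles in rad, forces in N, time in s.
With the tool pointing down it reaches from about 0.3 to 0.75 m from the base axis. Payload 8.5 kg.
Tool frame: the origin (TCP) lies where the fingers leave the gripper's body, on its centre line; the fingertips stand 73 mm ahead of it and the grasp point (between the pads) lies 54 mm ahead of it; z points along the fingers, y is the line along which they close (so a half turn about z gives the same grasp; the last joint's range is limited). The gripper opens to 85 mm and grips with 20 to 120 N. Pads are 22 mm wide; open, the fingers measure 114 mm over their backs; the gripper's body (76 mm by 85 mm) begins 54 mm behind the grasp point. The pads swing forward as they close: fully open they stand 13 mm farther back than shut.
Start: joints at [-1.365, 0.381, 1.297, -0, 1.464, -0.215], TCP at [0.225, -0.502, 0.304] pointing down, gripper open.
Joint ranges: [-3.11, 3.11], [-0.89, 2.33], [0.22, 2.48], [-1.42, 4.56], [0.17, 2.85], [-2.88, 2.88]. Speed limits (rad/s): [2.39, 2.39, 3.14, 3.14, 3.14, 3.14].

INTERFACE

Orientations are given as a rotation vector (axis times angle).
In Python, from rig import r gives the robot as it stands.
- The arm moves only by the shell command python3 -m crank 'ROWS' [OPENING] [FORCE]. ROWS is JSON, a list of rows, each a list of 6 numbers: the shift along the tool's x, y, z as a fraction of full scale, then the turn, a rotation vector about the tool's x, y, z as a fraction of full scale. In form: [[tx, ty, tz, ax, ay, az], ...]. A call has exactly 10 rows; each row shifts and turns the commanded pose from where the row before left it, along the tool's axes as they then stand; what a row does not reach is not made up. Full scale, the value 1, is 0.025 m for a shift and 0.12 rad for a turn. A row lasts 1/12 s, in which the tool goes at most 41.7 mm and 7.16 degrees, less where a joint would pass 70% of its speed; a pose out of reach is approached as far as the arm can. A call with a number of a shift or a turn outside -1 to 1 is refused whole. A call with a gripper value outside its range is refused whole. OPENING is the finger opening in mm, from 0 to 85.4, set as the call begins (- or left out, the last holds). The fingers move at their own pace and stop on an object; FORCE is the grip in N (left out, the last holds). Time passes only in rows, so rows that do not move let the fingers close, or fill a call up. It gives the time, the measured TCP pose, the force, the opening and the grip force at its end, in the units of the state.
- r.sense(): the state, without advancing time (a new reading comes with each control period).
- r.camera(name): name is "scene" or "top" or "wrist"; returns a dict with "pixels" (420x560x3 uint8, red, green, blue), "K" (3x3 intrinsics, pixels), "xyz" and "orientation" of the camera in the world; the wrist camera has in their place "hand_eye" (4x4, takes a point from camera to tool coordinates, whose origin is the TCP and whose axes are the flange's). Camera axes: x right, y up, looking along -z (the intrinsics and any distortion apply to the point x, -y, -z); pixel columns grow to the right and rows downward; lengths in m; the calibration is good to about 2 mm. A picture is of the moment at which its call begins: read the wrist's pose just before it. There is no depth.
- r.job_done(): hands the job in; it is judged then, once.
Trained networks look in a picture, given as the dict that the camera call returned (one of the last four; its "shot" number tells which), for a name from the list of things; names that differ only in an ending like _2 or _b are one class to them, and where a whole thing is asked for, a point or a joint stands for the part that bears it (a point fixed in the world has none). Each returns a list of dicts, best first, with "confidence" (0 to 1); they miss things now and then, are a little off and sometimes report something else, mostly with a low value. They report only what shows in the picture. A call takes as long as a camera call. They do not tell look-alikes from the thing itself.
- r.outline_of(picture, query): "region" (420x560 bool, what is visible of it).
- r.landmark_of(picture, query): "location" ([x, y, z] in m, in world coordinates, good to about 4 mm: a listed point, or the origin of a listed thing).
The state is a dict: "time_s": time; "qpos": joint angles; "qd": joint speeds; "joint_efforts": joint torques, N m; "tcp_pos": TCP position; "ee_rot": TCP orientation; "ft_force": force on the tool from outside, world axes, zero at the start; "torque": the same for the moment, N m; "gripper_width": finger opening in m; "grasp_force": force on a finger pad.
Only numpy, scipy, OpenCV 4.12 (cv2) and the standard library are available. Lean on these libraries where they do the work, as an engineer would, in place of code of your own. Each camera call takes 0.05 s, during which the arm holds its last target. There are 200 camera calls.

## Working session

There is one attempt and no reset: what is moved stays moved. The work goes in short steps, Python scripts to look and compute and a shell command to move; the robot and the scene stay as the last step left them, time stands still between calls to the robot, and variables do not carry over. Pictures are saved under pics/ and viewed, at most 10 in all, crops included, and the job is handed in when it is done.

```bash
ls; mkdir -p pics
python3 - <<'E'
from rig import r
import cv2,numpy as np
s=r.sense();print(s)
for n in ["scene","top"]:
    p=r.camera(n);cv2.imwrite(f"pics/{n}0.png",p["pixels"][:,:,::-1])
    print(n,p["K"],p["xyz"],p["orientation"])
    for q in ["test_press","board","jaw_face","jaw_knob","catch_tab","catch_hinge","lever_grip","lever_hinge","hold_plate"]:
        print(q,[(np.round(d["location"],4).tolist(),round(d["confidence"],2)) for d in r.landmark_of(p,q)[:3]])
E
```

```text
pics
{'time_s': 0.0, 'qpos': array([-1.36531704e+00,  3.81192441e-01,  1.29828310e+00, -2.22227378e-05,
        1.46360687e+00, -2.15276096e-01]), 'qd': array([-0.00024319, -0.00057271, -0.00136745, -0.00026901, -0.00052827,
        0.00016407]), 'joint_efforts': array([-2.28118556e-04, -4.48466420e+01, -2.31270754e+01, -1.45489021e-04,
        4.86773133e-03, -2.06297976e-06]), 'tcp_pos': array([ 0.22461192, -0.50182675,  0.30330608]), 'ee_rot': array([-3.07086939e+00, -6.55749079e-01,  2.32301135e-05]), 'ft_force': array([-0.18111   , -0.3596133 , -0.86991822]), 'torque': array([ 0.00013485, -0.00265769,  0.00116633]), 'grasp_force': 0.0, 'gripper_width': 0.08516644830838788}
scene [[505.85541208   0.         277.89957621]
 [  0.         505.85541208 205.40992901]
 [  0.           0.           1.        ]] [-0.35111161 -0.44544025  0.95004185] [ 0.86937807 -0.46329179 -0.87286045]
test_press [([0.6236, -0.0792, -0.0042], 0.78)]
board [([0.6247, -0.087, 0.0417], 0.73), ([0.4638, 0.0968, -0.0023], 0.67)]
jaw_face []
jaw_knob [([0.5893, -0.2103, 0.0889], 0.78), ([0.353, -0.1121, 0.002
[... 201 characters left out ...]
.         279.45458049]
 [  0.         451.48304606 206.82517973]
 [  0.           0.           1.        ]] [0.29735255 0.17574223 1.33753534] [ 0.15855601 -0.16694398 -1.64728016]
test_press [([0.6227, -0.0822, -0.0032], 0.81), ([0.6253, -0.08, 0.0006], 0.58)]
board [([0.5694, 0.228, -0.0003], 0.93), ([0.4644, 0.0932, -0.0018], 0.87), ([0.7452, 0.199, -0.0015], 0.75)]
jaw_face []
jaw_knob [([0.5883, -0.2068, 0.0909], 0.69), ([0.6266, -0.0775, -0.0024], 0.17)]
catch_tab [([0.6426, -0.13, 0.2032], 0.66)]
catch_hinge [([0.6043, -0.1175, 0.165], 0.79), ([0.6223, -0.0794, -0.0023], 0.55)]
lever_grip [([0.6153, 0.0953, 0.2576], 0.67)]
lever_hinge []
hold_plate [([0.6255, -0.0784, 0.0023], 0.51)]
```

View pics/scene0.png

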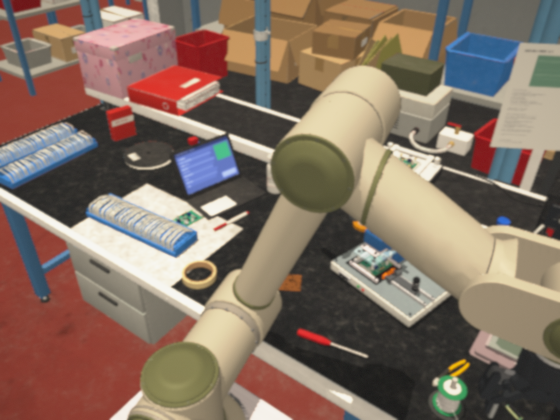

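View pics/top0.png

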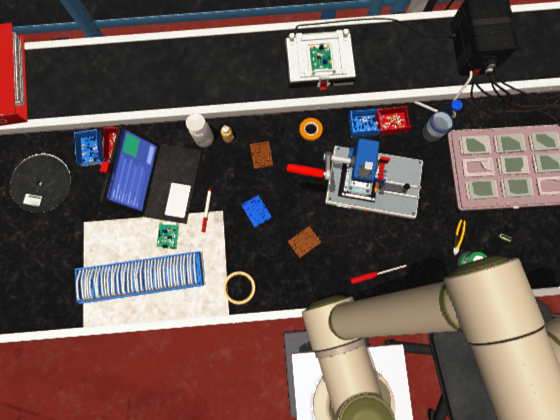

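The scene and top pictures show the white press at about (365,180) in the top view. The red lever grip is at (305,170), the blue head at (365,160) and the jaw knob at right, about (400,185). Next is a helper that fits the press pose and turns targets into tool-axis units.

```bash
cat > h.py <<'E'
from rig import r
import numpy as np, json, os, cv2
from scipy.spatial.transform import Rotation as R
from scipy.optimize import least_squares
def units(target, Rt=None):
    """shift (units of 25mm) in present tool axes to TCP target, and turn (units .12 rad)"""
    s=r.sense(); Rc=R.from_rotvec(s["ee_rot"])
    d=Rc.inv().apply(np.array(target)-s["tcp_pos"])/0.025
    a=(Rc.inv()*Rt).as_rotvec()/0.12 if Rt is not None else np.zeros(3)
    return np.round(d,2),np.round(a,2)
def rdown(yaw):  # tool z down, tool x at world yaw
    return R.from_matrix(np.array([[np.cos(yaw),np.sin(yaw),0],[np.sin(yaw),-np.cos(yaw),0],[0,0,-1]]).T) 
def w(P,p): # press->world
    c,s=np.cos(P[2]),np.sin(P[2]); return np.array([P[0]+c*p[0]-s*p[1],P[1]+s*p[0]+c*p[1],p[2]])
M={"test_press":(0,0),"catch_hinge":(-.012,-.0415),"catch_tab":(.030,-.0415),"lever_grip":(-.056,.160),"lever_hinge":(.03,.16)}
def fit(obs): # obs list (name,loc) -> P
    f=lambda P:np.concatenate([(w(P,M[n]+(0,))-l)[:2] for n,l in obs])
    o=least_squares(f,[.62,-.08,-.26],loss="soft_l1",f_scale=.004); return o.x,np.round(o.fun.reshape(-1,2)*1000,1)
E
cat h.py | sed -n 14,15p
python3 - <<'E'
from h import *
print(rdown(-.26).as_matrix())
obs=[("test_press",[0.6236,-0.0792]),("test_press",[0.6227,-.0822]),("catch_hinge",[.6008,-.1141]),("catch_hinge",[.6043,-.1175]),("catch_tab",[.6426,-.13]),("lever_grip",[.6153,.0953])]
obs=[(n,np.array(l+[0])) for n,l in obs]
P,e=fit(obs);print(P,e.tolist());print(w(P,(0,-.138,.09)))
print(units([.56,-.26,.30],rdown(P[2])))
E
```

```text
c,s=np.cos(P[2]),np.sin(P[2]); return np.array([P[0]+c*p[0]-s*p[1],P[1]+s*p[0]+c*p[1],p[2]])
M={"test_press":(0,0),"catch_hinge":(-.012,-.0415),"catch_tab":(.030,-.0415),"lever_grip":(-.056,.160),"lever_hinge":(.03,.16)}
[[ 0.96638998 -0.25708055  0.        ]
 [-0.25708055 -0.96638998 -0.        ]
 [ 0.          0.         -1.        ]]
[ 0.62452204 -0.07958167 -0.28146948] [[0.9, -0.4], [1.8, 2.6], [0.7, -2.0], [-2.8, 1.4], [-0.8, 2.2], [-0.1, -5.6]]
[ 0.58619011 -0.21215114  0.09      ]
(array([16.2 , -3.36,  0.16]), array([0.  , 0.  , 5.85]))
```

```bash
python3 -m crank '[[0.5,-0.1,0,0,0,0],[1,-0.2,0,0,0,0],[1,-0.2,0,0,0,0],[1,-0.2,0,0,0,0],[1,-0.2,0,0,0,0],[1,-0.2,0,0,0,0],[1,-0.2,0,0,0,0],[1,-0.2,0,0,0,0],[1,-0.2,0,0,0,0],[1,-0.2,0,0,0,0]]' 0 40; python3 -m crank '[[1,-0.2,0,0,0,0],[1,-0.2,0,0,0,0],[1,-0.2,0,0,0,0],[1,-0.2,0,0,0,0],[1,-0.2,0,0,0,0],[0.7,-0.36,0,0,0,0],[0,0,0,0,0,1],[0,0,0,0,0,1],[0,0,0,0,0,1],[0,0,0,0,0,1]]'; python3 -m crank '[[0,0,0,0,0,1],[0,0,0,0,0,0.85],[0,0,0,0,0,0],[0,0,0,0,0,0],[0,0,0,0,0,0],[0,0,0,0,0,0],[0,0,0,0,0,0],[0,0,0,0,0,0],[0,0,0,0,0,0],[0,0,0,0,0,0]]'
python3 - <<'E'
from h import *
for n in ["wrist","scene"]:
    s=r.sense();p=r.camera(n);cv2.imwrite(f"pics/{n}1.png",p["pixels"][:,:,::-1])
    if n=="wrist": print(p["K"],p["hand_eye"])
    for q in ["test_press","board","jaw_face","jaw_knob","catch_tab","catch_hinge","lever_grip","lever_hinge","hold_plate"]:
        print(q,[(np.round(d["location"],4).tolist(),round(d["confidence"],2)) for d in r.landmark_of(p,q)[:2]])
E
```

```text
time_s: 1.83
tcp_pos: [0.4234, -0.3599, 0.304]
ee_rot: [-3.072, -0.657, -0.0]
ft_force: [0.7, 0.3, -1.2]
gripper_width: 0.0002
grasp_force: 0.0
time_s: 2.67
tcp_pos: [0.5386, -0.2712, 0.3038]
ee_rot: [-3.14, 0.101, 0.0]
ft_force: [0.3, -0.1, -0.3]
gripper_width: 0.0001
grasp_force: 0.0
time_s: 3.5
tcp_pos: [0.5382, -0.2724, 0.3039]
ee_rot: [3.111, -0.44, 0.0]
ft_force: [-0.5, 0.6, -0.4]
gripper_width: 0.0001
grasp_force: 0.0
[[362.61824735   0.         284.22419685]
 [  0.         362.61824735 210.41998208]
 [  0.           0.           1.        ]] [[ 5.23666153e-04  9.63400318e-01  2.68066324e-01  6.76826665e-02]
 [ 9.99999825e-01 -4.30795290e-04 -4.05264414e-04  6.59600508e-04]
 [-2.74950156e-04  2.68066489e-01 -9.63400375e-01 -6.93861930e-02]
 [ 0.00000000e+00  0.00000000e+00  0.00000000e+00  1.00000000e+00]]
test_press [([0.6262, -0.0793, -0.0], 0.94)]
board [([0.6193, -0.086, 0.0464], 0.89), ([0.4632, 0.096, -0.0043], 0.63)]
jaw_face []
jaw_knob [([0.5885, -0.2099, 0.0908], 0.89), ([0.6253, -0.0804, 0.0003], 0.18)]
catch_tab []
catch_hinge []
lever_grip []
lever_hinge []
hold_plate [([0.6209, -0.0771, -0.0], 0.91)]
test_press [([0.625, -0.0801, 0.0003], 0.66)]
board [([0.7473, 0.1995, -0.0012], 0.83), ([0.4675, 0.0936, -0.0022], 0.81)]
jaw_face []
jaw_knob [([0.5936, -0.2118, 0.0879], 0.7)]
catch_tab [([0.6438, -0.1245, 0.2048], 0.66)]
catch_hinge [([0.6007, -0.1134, 0.1637], 0.91)]
lever_grip [([0.6134, 0.0889, 0.2525], 0.55), ([0.6969, 0.0701, 0.135], 0.21)]
lever_hinge [([0.6944, 0.069, 0.1336], 0.76)]
hold_plate [([0.6233, -0.0814, 0.0006], 0.92)]
```

View pics/wrist1.png

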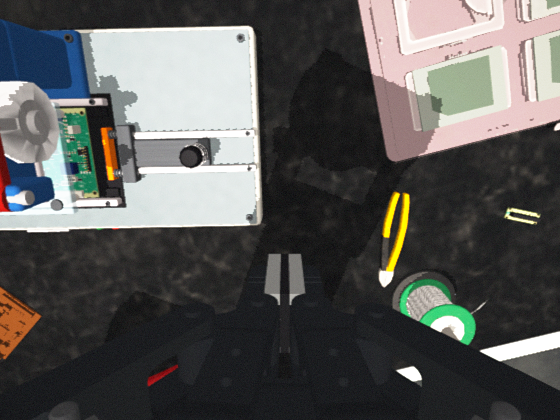

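Run:
```python
from h import *
obs=[("test_press",[0.6236,-0.0792]),("test_press",[0.6227,-.0822]),("test_press",[0.625,-.0801]),("test_press",[0.6262,-.0793]),("catch_hinge",[.6008,-.1141]),("catch_hinge",[.6043,-.1175]),("catch_hinge",[.6007,-.1134]),("catch_tab",[.6426,-.13]),("catch_tab",[.6438,-.1245]),("lever_grip",[.6153,.0953]),("lever_grip",[.6134,.0889]),("lever_hinge",[.6944,.069])]
P,e=fit([(n,np.array(l+[0])) for n,l in obs]);print(P,e.tolist())
print(w(P,(0,-.138,.09)),"knob meas",np.mean([[.5893,-.2103],[.5883,-.2068],[.5885,-.2099],[.5936,-.2118]],0))
p=r.camera("wrist")
# pixel->plane intersection of knob top in wrist
```

```text
[ 0.6246664  -0.07884524 -0.26955081] [[1.1, 0.4], [2.0, 3.4], [-0.3, 1.3], [-1.5, 0.5], [1.2, -1.6], [-2.3, 1.8], [1.3, -2.3], [-0.1, 3.2], [-1.3, -2.3], [-2.0, -5.0], [-0.1, 1.4], [1.8, -1.6]]
[ 0.58791721 -0.21186215  0.09      ] knob meas [ 0.589925 -0.2097  ]
```

The wrist view shows the knob top at (190,156), the orange jaw face at (110,152), the board at about (80,150), and the base's right corners at (255,28) and (261,225). I'll turn these pixels into positions.

```bash
cat >> h.py <<'E'
def wpix(p,s,uv,z):
    """wrist pixel -> world on plane z"""
    T=np.eye(4);T[:3,:3]=R.from_rotvec(s["ee_rot"]).as_matrix();T[:3,3]=s["tcp_pos"];T=T@p["hand_eye"];K=p["K"]
    d=T[:3,:3]@np.array([(uv[0]-K[0,2])/K[0,0],-(uv[1]-K[1,2])/K[1,1],-1]);o=T[:3,3]
    return o+d*(z-o[2])/d[2]
def inv(P,q): # world->press
    c,s=np.cos(P[2]),np.sin(P[2]);d=np.array(q)[:2]-P[:2];return np.round([c*d[0]+s*d[1],-s*d[0]+c*d[1]],4)
E
python3 - <<'E'
from h import *
s=r.sense();p=r.camera("wrist");P=[.6247,-.0788,-.2696]
for n,uv,z in [("corner back",(255,28),.039),("corner front",(261,225),.039),("knob",(190,156),.09),("face top edge far",(103,128),.055),("face",(107,180),.055)]:
    q=wpix(p,s,uv,z);print(n,q.round(4),inv(P,q))
a,b=wpix(p,s,(255,28),.039),wpix(p,s,(261,225),.039);print(np.arctan2(*(a-b)[[1,0]]), np.linalg.norm(a-b))
E
```

```text
corner back [ 0.6732 -0.2866  0.039 ] [ 0.1021 -0.1874]
corner front [ 0.5058 -0.2405  0.039 ] [-0.0715 -0.1875]
knob [ 0.5899 -0.2118  0.09  ] [ 0.0018 -0.1374]
face top edge far [ 0.6314 -0.1385  0.055 ] [ 0.0223 -0.0557]
face [ 0.5887 -0.1235  0.055 ] [-0.0228 -0.0527]
-0.26879861278040584 0.17360834124870353
```

Run:
```python
from h import *
P=[.6258,-.0788,-.269]
print(units(w(P,(0,-.182,.135)),rdown(P[2])))
```

```text
(array([ 1.31, -1.13,  6.76]), array([ 0. ,  0. , -0.1]))
```

```bash
python3 -m crank '[[0.65,-0.55,0,0,0,-0.1],[0.65,-0.55,0,0,0,0],[0,0,0.8,0,0,0],[0,0,1,0,0,0],[0,0,1,0,0,0],[0,0,1,0,0,0],[0,0,1,0,0,0],[0,0,1,0,0,0],[0,0,0.6,0,0,0],[0,0,0.36,0,0,0]]'
python3 -m crank '[[0,0,0,0,0,0],[0,-0.12,0,0,0,0],[0,-0.12,0,0,0,0],[0,-0.12,0,0,0,0],[0,-0.12,0,0,0,0],[0,-0.12,0,0,0,0],[0,0,0,0,0,0],[0,0,0,0,0,0],[0,0,0,0,0,0],[0,0,0,0,0,0]]'
python3 - <<'E'
from h import *
P=[.6258,-.0788,-.269];s=r.sense();print(inv(P,s["tcp_pos"]),s["tcp_pos"][2])
E
```

```text
time_s: 5.43
tcp_pos: [0.5765, -0.2544, 0.1328]
ee_rot: [-3.112, 0.421, 0.004]
ft_force: [0.6, 0.2, 0.2]
gripper_width: -0.0003
grasp_force: 0.0
time_s: 6.27
tcp_pos: [0.5809, -0.2404, 0.1349]
ee_rot: [3.113, -0.422, 0.0]
ft_force: [-0.2, -1.6, -0.9]
gripper_width: -0.0003
grasp_force: 0.0
[-0.0003 -0.1677] 0.13494691546361573
```

```bash
cat > q.sh <<'E'
python3 - <<'E'
from h import *
P=[.6258,-.0788,-.269];f=[]
s=r.sense();u=w([0,0,P[2]],(0,1,0))
print("press tcp",inv(P,s["tcp_pos"]),s["tcp_pos"][2].round(4),"Fy press",(u@s["ft_force"]).round(2), "t",s["time_s"])
E
E
python3 -m crank '[[0,-0.1,0,0,0,0],[0,-0.1,0,0,0,0],[0,-0.1,0,0,0,0],[0,-0.1,0,0,0,0],[0,-0.1,0,0,0,0],[0,-0.1,0,0,0,0],[0,-0.1,0,0,0,0],[0,-0.1,0,0,0,0],[0,0,0,0,0,0],[0,0,0,0,0,0]]' ; bash q.sh
python3 - <<'E'
from h import *
s=r.sense();p=r.camera("wrist");cv2.imwrite("pics/wrist2.png",p["pixels"][:,:,::-1])
for q in ["board","jaw_knob","jaw_face"]: print(q,[(np.round(d["location"],4).tolist(),round(d["confidence"],2),inv([.6258,-.0788,-.269],d["location"])) for d in r.landmark_of(p,q)[:2]])
E
```

```text
time_s: 7.1
tcp_pos: [0.5863, -0.2206, 0.1349]
ee_rot: [-3.113, 0.421, 0.0]
ft_force: [-1.6, -0.1, -0.0]
gripper_width: 0.0006
grasp_force: 0.4
press tcp [-0.0004 -0.1472] 0.1349 Fy press -0.53 t 7.1
board []
jaw_knob [([0.5924, -0.1986, 0.09], 0.64, array([-0.0004, -0.1244])), ([0.6255, -0.0805, -0.0012], 0.27, array([ 0.0002, -0.0017]))]
jaw_face []
```

View pics/wrist2.png

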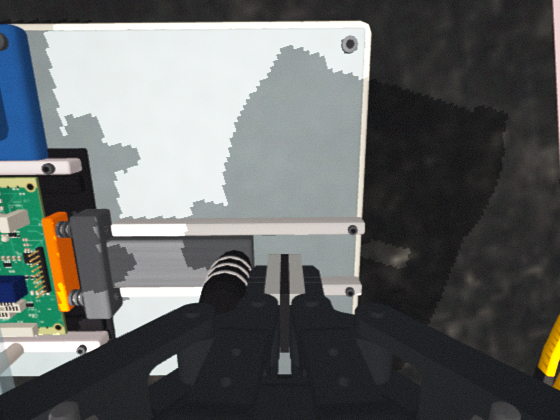

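The closed fingers at (285,280) now touch the knob at (225,280), and the orange face at (60,265) is almost at the board edge. I'll carry on slowly.

```bash
python3 -m crank '[[0,-0.05,0,0,0,0],[0,-0.05,0,0,0,0],[0,-0.05,0,0,0,0],[0,-0.05,0,0,0,0],[0,-0.05,0,0,0,0],[0,-0.05,0,0,0,0],[0,-0.05,0,0,0,0],[0,-0.05,0,0,0,0],[0,-0.04,0,0,0,0],[0,-0.02,0,0,0,0]]' ; bash q.sh;  python3 -m crank '[[0,-0.02,0,0,0,0],[0,-0.02,0,0,0,0],[0,-0.02,0,0,0,0],[0,-0.02,0,0,0,0],[0,-0.02,0,0,0,0],[0,-0.02,0,0,0,0],[0,-0.02,0,0,0,0],[0,-0.02,0,0,0,0],[0,-0.02,0,0,0,0],[0,-0.02,0,0,0,0]]' ; bash q.sh
python3 - <<'E'
from h import *
s=r.sense();p=r.camera("wrist");cv2.imwrite("pics/wrist3.png",p["pixels"][:,:,::-1])
for q in ["board","jaw_knob","jaw_face","test_press"]: print(q,[(np.round(d["location"],4).tolist(),round(d["confidence"],2),inv([.6258,-.0788,-.269],d["location"])) for d in r.landmark_of(p,q)[:2]])
E
```

```text
time_s: 8.13
tcp_pos: [0.5893, -0.2098, 0.1349]
ee_rot: [3.113, -0.421, -0.0]
ft_force: [-1.8, -3.9, -0.4]
gripper_width: 0.0003
grasp_force: 2.3
press tcp [-0.0003 -0.136 ] 0.1349 Fy press -4.2 t 8.1333
time_s: 8.97
tcp_pos: [0.5905, -0.2058, 0.135]
ee_rot: [3.112, -0.422, -0.0]
ft_force: [-3.0, -7.7, -0.4]
gripper_width: -0.0
grasp_force: 4.3
press tcp [-0.0003 -0.1318] 0.135 Fy press -8.24 t 8.9667
board [([0.623, -0.0813, 0.0465], 0.63, array([-0.002 , -0.0032]))]
jaw_knob [([0.5981, -0.1835, 0.0937], 0.61, array([ 0.0011, -0.1083]))]
jaw_face []
test_press [([0.6256, -0.0781, 0.0025], 0.62, array([-0.0004,  0.0006]))]
```

View pics/wrist3.png

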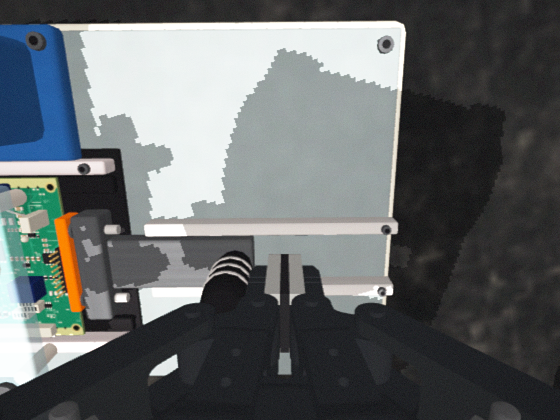

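The face at (70,265) is pressed on the board, the jaw springs are compressed and the force slope is 1 N/mm at about 29 mm travel. The board is therefore seated and clamped at about 5 N. Next I retreat and go behind the catch tab.

```bash
python3 -m crank '[[0,0.3,0,0,0,0],[0,0.42,0,0,0,0],[0,0,-0.6,0,0,0],[0,0,-1,0,0,0],[0,0,-1,0,0,0],[0,0,-1,0,0,0],[0,0,-1,0,0,0],[0,0,-1,0,0,0],[0,0,-1,0,0,0],[0,0,0,0,0,0]]' ; bash q.sh;  python3 -m crank '[[0.25,-0.5,0,0,0,0],[0.5,-0.9,0,0,0,0],[0.5,-1,0,0,0,0],[0.5,-1,0,0,0,0],[0.49,-0.94,0,0,0,0],[0,0,0,0,0,0],[0,0,0,0,0,0],[0,0,0,0,0,0],[0,0,0,0,0,0],[0,0,0,0,0,0]]' ; bash q.sh
python3 - <<'E'
from h import *
P=[.6258,-.0788,-.269]
print(units(w(P,(.056,-.0415,.261)),rdown(P[2])))
for n in ["wrist","scene","top"]:
    s=r.sense();p=r.camera(n);cv2.imwrite(f"pics/{n}4.png",p["pixels"][:,:,::-1])
    for q in ["board","jaw_knob","catch_tab","catch_hinge","lever_grip","test_press"]: print(n,q,[(np.round(d["location"],4).tolist(),round(d["confidence"],2),inv(P,d["location"]).tolist()) for d in r.landmark_of(p,q)[:2]])
E
```

```text
time_s: 10.05
tcp_pos: [0.5866, -0.2231, 0.3054]
ee_rot: [3.11, -0.421, 0.014]
ft_force: [-0.3, 0.3, 1.2]
gripper_width: -0.0002
grasp_force: 0.0
press tcp [ 0.0005 -0.1496] 0.3054 Fy press 0.23 t 10.05
time_s: 10.88
tcp_pos: [0.6683, -0.1335, 0.2998]
ee_rot: [-3.113, 0.423, 0.001]
ft_force: [-0.6, -0.1, 0.0]
gripper_width: -0.0001
grasp_force: 0.0
press tcp [ 0.0555 -0.0414] 0.2998 Fy press -0.22 t 10.8833
(array([0.02, 0.  , 1.55]), array([-0.  ,  0.  , -0.01]))
wrist board [([0.4654, 0.0948, -0.0008], 0.88, [-0.2008, 0.1247]), ([0.5728, 0.229, 0.0012], 0.88, [-0.1329, 0.2826])]
wrist jaw_knob [([0.598, -0.1842, 0.0929], 0.88, [0.0012, -0.109])]
wrist catch_tab []
wrist catch_hinge []
wrist lever_grip []
wrist test_press [([0.5969, -0.1888, 0.0944], 0.22, [0.0014, -0.1137])]
scene board [([0.571, 0.2312, -0.0005], 0.84, [-0.1352, 0.2843]), ([0.7475, 0.1968, 0.0016], 0.67, [0.0441, 0.298])]
scene jaw_knob [([0.5989, -0.1886, 0.0869], 0.68, [0.0032, -0.113]), ([0.3521, -0.1154, 0.001], 0.4, [-0.2541, -0.108])]
scene catch_tab [([0.6448, -0.1237, 0.2067], 0.71, [0.0302, -0.0382])]
scene catch_hinge [([0.6002, -0.1142, 0.1649], 0.73, [-0.0153, -0.0409])]
scene lever_grip [([0.6111, 0.0904, 0.2545], 0.59, [-0.0591, 0.1592])]
scene test_press [([0.6227, -0.0789, -0.0028], 0.72, [-0.003, -0.0009]), ([0.6215, -0.0791, 0.043], 0.21, [-0.0041, -0.0014])]
top board [([0.5682, 0.2289, -0.0008], 0.63, [-0.1373, 0.2813]), ([0.6266, -0.0835, 0.041], 0.43, [0.002, -0.0043])]
top jaw_knob [([0.6251, -0.0778, -0.0001], 0.68, [-0.0009, 0.0008])]
top catch_tab []
top catch_hinge [([0.6052, -0.1152, 0.1664], 0.83, [-0.0102, -0.0406])]
top lever_grip [([0.613, 0.0929, 0.2545], 0.79, [-0.058, 0.1621])]
top test_press [([0.6241, -0.079, -0.0017], 0.7, [-0.0016, -0.0006]), ([0.6158, 0.0926, 0.2537], 0.42, [-0.0552, 0.1626])]
```

```bash
python3 -m crank '[[0,0,0.5,0,0,0],[0,0,0.6,0,0,0],[0,0,0.45,0,0,0],[0,0,0,0,0,0],[-0.42,0,0,0,0,0],[-0.18,0,-0.25,0,0,0],[-0.23,0,-0.28,0,0,0],[-0.28,0,-0.28,0,0,0],[-0.5,0,-0.23,0,0,0],[-0.5,0,-0.13,0,0,0]]' ; bash q.sh;  python3 -m crank '[[-0.27,0,0.01,0,0,0],[-0.27,0,0.02,0,0,0],[-0.43,0,0.07,0,0,0],[-0.44,0,0.09,0,0,0],[-0.38,0,0.13,0,0,0],[-0.38,0,0.15,0,0,0],[-0.39,0,0.18,0,0,0],[0,0,0.06,0,0,0],[0,0,0.06,0,0,0],[0,0,0,0,0,0]]' ; bash q.sh
python3 - <<'E'
from h import *
P=[.6258,-.0788,-.269]
for n in ["scene","top"]:
    s=r.sense();p=r.camera(n);cv2.imwrite(f"pics/{n}5.png",p["pixels"][:,:,::-1])
    for q in ["board","jaw_knob","catch_tab","catch_hinge"]: print(n,q,[(np.round(d["location"],4).tolist(),round(d["confidence"],2),inv(P,d["location"]).tolist()) for d in r.landmark_of(p,q)[:2]])
E
```

```text
time_s: 12.77
tcp_pos: [0.6184, -0.1194, 0.2936]
ee_rot: [3.111, -0.422, 0.01]
ft_force: [0.6, -2.8, 2.0]
gripper_width: -0.0001
grasp_force: 1.0
press tcp [ 0.0037 -0.0411] 0.2936 Fy press -2.54 t 12.7667
time_s: 13.6
tcp_pos: [0.5543, -0.1012, 0.2724]
ee_rot: [-3.113, 0.421, 0.009]
ft_force: [-15.2, 3.4, 11.2]
gripper_width: -0.0001
grasp_force: 8.1
press tcp [-0.063  -0.0406] 0.2724 Fy press -0.76 t 13.6
scene board [([0.5712, 0.2317, 0.0007], 0.95, [-0.1352, 0.2848]), ([0.4637, 0.0948, -0.0013], 0.8, [-0.2024, 0.1243])]
scene jaw_knob [([0.5994, -0.1866, 0.0877], 0.69, [0.0032, -0.1109])]
scene catch_tab [([0.5573, -0.1013, 0.1968], 0.71, [-0.0601, -0.0399])]
scene catch_hinge [([0.6007, -0.1153, 0.1635], 0.79, [-0.0145, -0.0419])]
top board [([0.5721, 0.227, -0.0016], 0.97, [-0.133, 0.2805]), ([0.7443, 0.203, -0.0034], 0.88, [0.0393, 0.3032])]
top jaw_knob [([0.6245, -0.0809, 0.0393], 0.32, [-0.0007, -0.0024])]
top catch_tab []
top catch_hinge [([0.604, -0.1173, 0.1646], 0.78, [-0.0108, -0.0429])]
```

```bash
python3 -m crank '[[0,0,-0.6,0,0,0],[0,0,-1,0,0,0],[0,0,-1,0,0,0],[0,0,-1,0,0,0],[0,0,-0.4,0,0,0],[0,-0.7,0,0,0,0],[0,-1,0,0,0,0],[0.1,-1,0,0,0,0],[0.1,-1,0,0,0,0],[0,-1,0,0,0,0]]' ; bash q.sh; python3 -m crank '[[0,-1,0,0,0,0],[0,-1,0,0,0,0],[0,-1,0,0,0,0],[0,-0.4,0,0,0,0],[0,0,0,0,0,-0.8],[0,0,0,0,0,-1],[0,0,0,0,0,-1],[0,0,0,0,0,-1],[0,0,0,0,0,-1],[0,0,0,0,0,-1]]' 60; python3 -m crank '[[0,0,0,0,0,-1],[0,0,0,0,0,-1],[0,0,0,0,0,-1],[0,0,0,0,0,-1],[0,0,0,0,0,-1],[0,0,0,0,0,-1],[0,0,0,0,0,-1],[0,0,0,0,0,-0.3],[0,0,0,0,0,0],[0,0,0,0,0,0]]' ;bash q.sh
python3 - <<'E'
from h import *
P=[.6258,-.0788,-.269]
print(r.sense()["qpos"],units(w(P,(-.057,.161,.308)),rdown(P[2]+np.pi/2)))
for n in ["wrist","scene","top"]:
    s=r.sense();p=r.camera(n);cv2.imwrite(f"pics/{n}6.png",p["pixels"][:,:,::-1])
    for q in ["board","jaw_knob","catch_tab","catch_hinge","lever_grip"]: print(n,q,[(np.round(d["location"],4).tolist(),round(d["confidence"],2),inv(P,d["location"]).tolist()) for d in r.landmark_of(p,q)[:2]])
E
```

```text
time_s: 14.93
tcp_pos: [0.5929, 0.0113, 0.3717]
ee_rot: [-3.113, 0.422, -0.001]
ft_force: [-0.0, 0.6, 0.6]
gripper_width: -0.0002
grasp_force: 0.0
press tcp [-0.0556  0.0781] 0.3717 Fy press 0.53 t 14.9333
time_s: 15.77
tcp_pos: [0.615, 0.0917, 0.3716]
ee_rot: [3.068, 0.674, 0.0]
ft_force: [0.3, 0.2, 0.6]
gripper_width: 0.0602
grasp_force: 0.0
time_s: 16.6
tcp_pos: [0.615, 0.0918, 0.3715]
ee_rot: [2.5, 1.902, 0.0]
ft_force: [-0.8, -0.7, -0.1]
gripper_width: 0.0599
grasp_force: 0.0
press tcp [-0.0558  0.1616] 0.3715 Fy press -0.87 t 16.6
[-4.18753809e-02  4.80706976e-01  9.41590415e-01 -4.61916122e-05
  1.71910646e+00  2.28044581e-01] (array([-0.02, -0.05,  2.54]), array([ 0.  ,  0.  , -0.01]))
wrist board [([0.464, 0.0954, 0.0005], 0.86, [-0.2023, 0.1249]), ([0.7434, 0.2032, 0.0011], 0.74, [0.0384, 0.3031])]
wrist jaw_knob []
wrist catch_tab []
wrist catch_hinge []
wrist lever_grip [([0.6143, 0.092, 0.2532], 0.62, [-0.0565, 0.1616])]
scene board [([0.4657, 0.0938, -0.0007], 0.92, [-0.2002, 0.1238]), ([0.6253, -0.0785, 0.0438], 0.79, [-0.0006, 0.0002])]
scene jaw_knob [([0.5946, -0.1873, 0.0878], 0.64, [-0.0012, -0.1129]), ([0.6122, 0.0912, 0.2553], 0.64, [-0.0583, 0.1603])]
scene catch_tab [([0.5581, -0.1034, 0.1945], 0.71, [-0.0587, -0.0417])]
scene catch_hinge [([0.6001, -0.1153, 0.1623], 0.95, [-0.0151, -0.042])]
scene lever_grip [([0.6101, 0.0905, 0.2552], 0.63, [-0.0601, 0.159]), ([0.518, 0.4973, -0.0014], 0.2, [-0.257, 0.5267])]
top board [([0.5722, 0.232, -0.0029], 0.67, [-0.1343, 0.2854]), ([0.7449, 0.1999, -0.0049], 0.67, [0.0407, 0.3003])]
top jaw_knob [([0.5933, -0.1849, 0.0908], 0.69, [-0.0031, -0.1109])]
top catch_tab [([0.5523, -0.1075, 0.189], 0.75, [-0.0632, -0.0472]), ([0.6207, -0.0791, 0.0001], 0.31, [-0.0048, -0.0016])]
top catch_hinge [([0.6027, -0.1126, 0.1695], 0.79, [-0.0133, -0.0387])]
top lever_grip [([0.6139, 0.0929, 0.2542], 0.6, [-0.0571, 0.1624])]
```

View pics/wrist6.png

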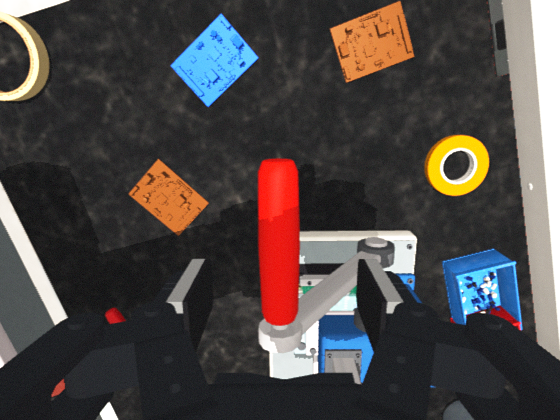

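View pics/scene6.png

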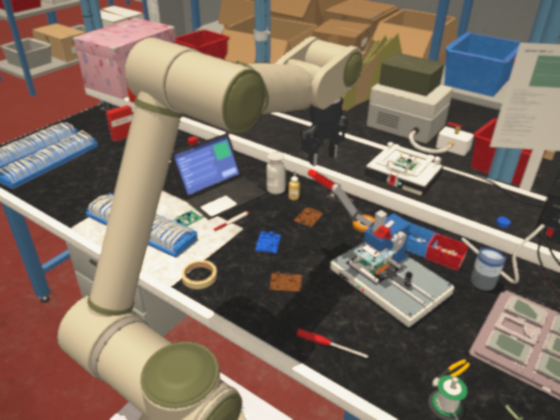

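The wrist view shows the grip (280,160–320) centred between the fingers (190 and 385, 290). In the scene view the catch is over towards the robot, at about (380,232). I descend, grip, and try the first part of the arc.

```bash
python3 -m crank '[[0,0,0.6,0,0,0],[0,0,0.8,0,0,0],[0,0,0.7,0,0,0],[0,0,0.44,0,0,0],[0,0,0,0,0,0],[0,0,0,0,0,0],[0,0,0,0,0,0],[0,0,0,0,0,0],[0,0,0,0,0,0],[0,0,0,0,0,0]]' ; bash q.sh; python3 -m crank '[[0,0,0,0,0,0],[0,0,0,0,0,0],[0,0,0,0,0,0],[0,0,0,0,0,0],[0,0,0,0,0,0],[0,0,0,0,0,0],[0,0,0,0,0,0],[0,0,0,0,0,0],[0,0,0,0,0,0],[0,0,0,0,0,0]]' 0 60;bash q.sh
```

```text
time_s: 18.33
tcp_pos: [0.6149, 0.0922, 0.3083]
ee_rot: [2.498, 1.904, 0.001]
ft_force: [-0.2, -0.1, 0.0]
gripper_width: 0.0599
grasp_force: 0.0
press tcp [-0.0559  0.1619] 0.3083 Fy press -0.18 t 18.3333
time_s: 19.17
tcp_pos: [0.6129, 0.0929, 0.3073]
ee_rot: [-2.494, -1.903, 0.007]
ft_force: [-12.2, 2.1, 1.7]
gripper_width: 0.0211
grasp_force: 58.6
press tcp [-0.0581  0.1621] 0.3073 Fy press -1.24 t 19.1667
```

```bash
python3 -m crank '[[0,-0.08,0,0,0,0],[0,-0.37,0.29,0,0,0],[0,-0.37,0.32,0,0,0],[0,-0.33,0.35,0,0,0],[0,-0.3,0.37,0,0,0],[0,0,0,0,0,0],[0,0,0,0,0,0],[0,0,0,0,0,0],[0,0,0,0,0,0],[0,0,0,0,0,0]]' ; bash q.sh
python3 - <<'E'
from h import *
P=[.6238,-.0788,-.269];s=r.sense();c,z=np.cos,s["tcp_pos"][2]-.054
x=inv(P,s["tcp_pos"])[0];print(x,z,"rad",np.hypot(x-.03,z-.131),"lever",.96-np.arctan2(z-.131,.03-x), s["ft_force"],s["gripper_width"])
E
```

```text
time_s: 20.0
tcp_pos: [0.5805, 0.1015, 0.276]
ee_rot: [2.497, 1.904, 0.002]
ft_force: [-2.9, -1.5, 8.3]
gripper_width: 0.0211
grasp_force: 59.9
press tcp [-0.0916  0.1617] 0.276 Fy press -2.2 t 20.0
-0.0897 0.2219610592295574 rad 0.1503396298258149 lever 0.31018749025316905 [-2.91666266 -1.48238443  8.30623921] 0.021075024621085552
```

Lever moving freely (0.31 rad); continue along the arc.

```bash
python3 -m crank '[[0,-0.27,0.39,0,0,0],[0,-0.24,0.41,0,0,0],[0,-0.2,0.43,0,0,0],[0,-0.17,0.45,0,0,0],[0,-0.13,0.46,0,0,0],[0,-0.1,0.47,0,0,0],[0,-0.06,0.48,0,0,0],[0,-0.02,0.48,0,0,0],[0,0.01,0.48,0,0,0],[0,0,0,0,0,0]]' ; bash q.sh
cat > l.py <<'E'
from h import *
P=[.6238,-.0788,-.269];s=r.sense();z=s["tcp_pos"][2]-.054
x=inv(P,s["tcp_pos"])[0];print(x,z,"rad",np.hypot(x-.03,z-.131),"lever",.96-np.arctan2(z-.131,.03-x), s["ft_force"],s["gripper_width"])
E
python3 l.py
```

```text
time_s: 20.83
tcp_pos: [0.551, 0.1094, 0.1723]
ee_rot: [-2.497, -1.904, 0.004]
ft_force: [-8.0, -0.5, 9.1]
gripper_width: 0.0216
grasp_force: 60.2
press tcp [-0.1222  0.1616] 0.1723 Fy press -2.61 t 20.8333
-0.1202 0.11825422558355136 rad 0.150739824749384 lever 1.0446558710616247 [-7.98774905 -0.50396043  9.12949921] 0.02163399860507803
```

```bash
python3 -m crank '[[0,0.04,0.12,0,0,0],[0,0.03,0.12,0,0,0],[0,0.02,0.1,0,0,0],[0,0,0.06,0,0,0],[0,0,0.05,0,0,0],[0,0,0.03,0,0,0],[0,0,0,0,0,0],[0,0,0,0,0,0],[0,0,0,0,0,0],[0,0,0,0,0,0]]' ; python3 l.py
```

```text
time_s: 21.67
tcp_pos: [0.5522, 0.1092, 0.1627]
ee_rot: [-2.496, -1.904, 0.005]
ft_force: [-15.1, -1.0, 17.9]
gripper_width: 0.0208
grasp_force: 61.3
-0.119 0.10867680029275617 rad 0.15066295246399988 lever 1.1087140332026884 [-15.10893588  -0.9939272   17.88737121] 0.020848598628684434
```

```bash
python3 -m crank '[[0,-0.05,0.03,0,0,0],[0,-0.03,0.03,0,0,0],[0,0,0.02,0,0,0],[0,0,0,0,0,0],[0,0,0,0,0,0],[0,0,0,0,0,0],[0,0,0,0,0,0],[0,0,0,0,0,0],[0,0,0,0,0,0],[0,0,0,0,0,0]]' ; python3 l.py;python3 - <<'E'
from h import *
P=[.6245,-.0788,-.269]
for n in ["wrist","scene","top"]:
    p=r.camera(n);cv2.imwrite(f"pics/{n}7.png",p["pixels"][:,:,::-1])
    for q in ["board","jaw_knob","catch_tab","lever_grip"]: print(n,q,[(np.round(d["location"],4).tolist(),round(d["confidence"],2),inv(P,d["location"]).tolist()) for d in r.landmark_of(p,q)[:3]])
    if n=="scene": cv2.imwrite("pics/crop7.png",cv2.resize(p["pixels"][180:340,280:480,::-1],(800,600)))
E
```

```text
time_s: 22.5
tcp_pos: [0.5519, 0.1092, 0.1623]
ee_rot: [2.497, 1.904, 0.001]
ft_force: [-11.5, -2.9, 26.5]
gripper_width: 0.0209
grasp_force: 62.1
-0.1193 0.10831451657164465 rad 0.15101364560323077 lever 1.1107922246806459 [-11.51931464  -2.86218779  26.48263656] 0.020916087853513156
wrist board [([0.5696, 0.2269, -0.0012], 0.78, [-0.1342, 0.2801]), ([0.4646, 0.0976, 0.0007], 0.62, [-0.201, 0.1276])]
wrist jaw_knob []
wrist catch_tab []
wrist lever_grip [([0.5505, 0.1089, 0.1114], 0.74, [-0.1212, 0.1613])]
scene board [([0.4654, 0.0934, -0.0013], 0.72, [-0.1991, 0.1237]), ([0.5699, 0.2292, 0.0019], 0.66, [-0.1345, 0.2824]), ([0.6244, -0.0776, 0.0456], 0.62, [-0.0004, 0.0011])]
scene jaw_knob [([0.5982, -0.1872, 0.0892], 0.75, [0.0035, -0.1115])]
scene catch_tab [([0.559, -0.1018, 0.1952], 0.76, [-0.057, -0.0396])]
scene lever_grip [([0.3529, -0.1151, 0.0014], 0.74, [-0.2522, -0.1072]), ([0.5522, 0.1052, 0.1124], 0.42, [-0.1186, 0.1582]), ([0.6229, -0.0775, -0.0128], 0.19, [-0.0019, 0.0008])]
top board [([0.5702, 0.2286, -0.0027], 0.89, [-0.134, 0.2819]), ([0.7459, 0.2017, -0.0027], 0.82, [0.0425, 0.3027])]
top jaw_knob [([0.5923, -0.1882, 0.0901], 0.66, [-0.002, -0.114]), ([0.6224, -0.0771, -0.0182], 0.4, [-0.0025, 0.0011])]
top catch_tab [([0.5169, 0.4976, -0.0018], 0.69, [-0.2569, 0.5271]), ([0.5534, -0.1059, 0.1935], 0.56, [-0.0613, -0.045])]
top lever_grip []
```

View pics/crop7.png

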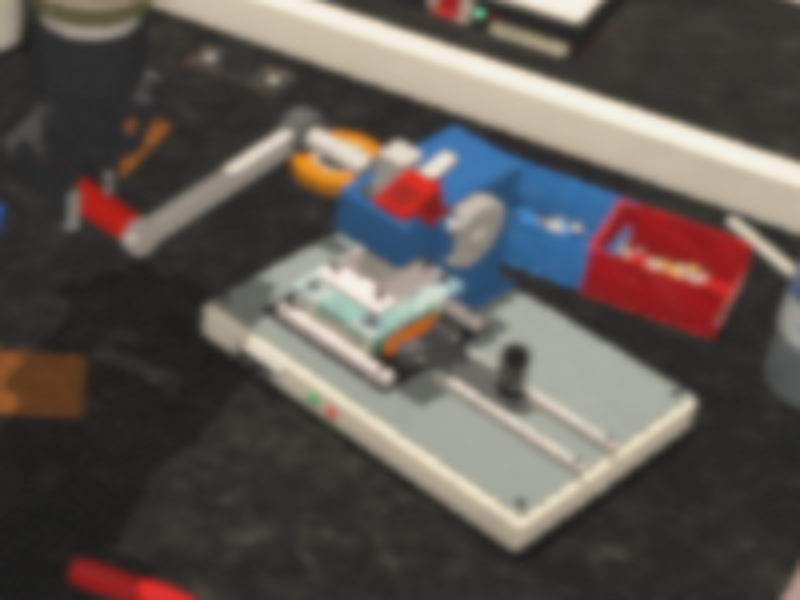

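In the crop the lever is down with its grip held at (100,210), the catch is over, the plate is down and the jaw is on the board. The force rose from 18 to 26 N with no further travel, so the lever is at its stop.

```bash
python3 -c "
from rig import r
print(r.job_done())"
```

```text
the job is handed in; nothing more can be done
None
```

I ran the board test in the order asked and handed the job in at about 22.7 s: the board is clamped against the fence, the catch is flipped over towards the robot, and the gripper is holding the lever down at its stop; the hand-in returned no verdict.

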